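# Hang the wax scraper on the drying rack with an S-hook

## Robot

A 7-joint arm with a two-finger parallel gripper is mounted at the origin on the work surface. World frame = base frame: x ahead of the robot, y to its left, z up, the work surface at z = 0. Lengths are in m, angles in rad, forces in N, time in s.
With the tool pointing down it reaches from about 0.425 to 1.025 m from the base axis. Payload 9.4 kg.
Tool frame: the origin (TCP) lies midway between the tips of the shut fingers; the grasp point (between the pads) lies 19 mm behind it; z points along the fingers, y is the line along which they close (so a half turn about z gives the same grasp; the last joint's range is limited). The gripper opens to 85 mm and grips with 20 to 120 N. Pads are 22 mm wide; open, the fingers measure 114 mm over their backs; the gripper's body (76 mm by 85 mm) begins 54 mm behind the grasp point. The pads swing forward as they close: fully open they stand 13 mm farther back than shut.
Start: joints at [-1.332, 0.599, -0.003, 1.599, 0.002, 0.943, -0.08], TCP at [0.225, 0.689, 0.231] pointing down, gripper open.
Joint ranges: [-2.57, 2.57], [-0.35, 1.97], [-1.29, 1.29], [0.11, 2.56], [-1.05, 4.19], [0.11, 1.86], [-2.63, 2.63]. Speed limits (rad/s): [2.22, 2.22, 3.01, 3.01, 3.14, 3.14, 3.14].

## Interface

Orientations are given as a unit quaternion [x, y, z, w].
In Python, from plant import read_state, grab_frame, job_done, search_frame, tip_of gives the robot as it stands. The module is installed in compiled form; this text tells all that it offers.
- The arm moves only by the tool drive_tool, never from a script. Its argument "motion" is a list of rows, each a list of 7 numbers: the shift along the tool's x, y, z as a fraction of full scale, then the turn, a rotation vector about the tool's x, y, z as a fraction of full scale, then the closure, from 0 (fully open) to 1 (shut). In form: [[tx, ty, tz, ax, ay, az, hand], ...]. A call has 1 to 12 rows; each row is the pose to reach, as a shift and turn from the pose commanded when the call began, along the tool's axes at that moment; what a row does not reach only later rows make up. Full scale, the value 1, is 100 mm for a shift and 60 degrees for a turn. A row lasts 1/8 s, in which the tool goes at most 62.5 mm and 10.7 degrees, less where a joint would pass 70% of its speed; a pose out of reach is approached as far as the arm can. A call with a number of a shift or a turn outside -1 to 1 is refused whole. A call with a gripper value outside its range is refused whole. The fingers move at their own pace and stop on an object; "squeeze" is the grip in N (left out, the last holds). Time passes only in rows, so rows that repeat a pose let the fingers close. It gives the time, the measured TCP pose, the force, the opening and the grip force at its end, in the units of the state.
- read_state(): the state, without advancing time (a new reading comes with each control period).
- grab_frame(name): name is "scene" or "top"; returns a dict with "frame" (480x640x3 uint8, red, green, blue), "depth" (480x640 float32, m along the optical axis (not along the pixel's ray), 0 where there is no reading), "vertical_fov" (degrees; the focal length in pixels is half the picture's height over the tangent of half this angle, whatever the lens; pixels are square), "cx", "cy" (the principal point, pixels), "k1" (the pictures are not rectified: a ray, as slopes to the right and down, at radius r is drawn at 1 + k1 r^2 times it, then the intrinsics apply), "R" (3x3) and "t" (3): a world point X has camera coordinates R X + t. Camera axes: x right, y down, z forward; pixel columns grow to the right and rows downward; lengths in m; the calibration is good to about 2 mm. A picture is of the moment at which its call begins.
- job_done(): hands the job in; it is judged then, once.
Trained networks look in a picture, given as the dict that the camera call returned (one of the last four; its "shot" number tells which), for a name from the list of things; names that differ only in an ending like _2 or _b are one class to them, and where a whole thing is asked for, a point or a joint stands for the part that bears it (a point fixed in the world has none). Each returns a list of dicts, best first, with "score" (0 to 1); they miss things now and then, are a little off and sometimes report something else, mostly with a low value. They report only what shows in the picture. A call takes as long as a camera call. They do not tell look-alikes from the thing itself.
- search_frame(picture, query): "pixel" ([column, row] in pixels, amid what is visible of it).
- tip_of(picture, query): "pixel" ([column, row] in pixels: a listed point, or the origin of a listed thing).
The state is a dict: "t": time; "joint_pos": joint angles; "qvel": joint speeds; "joint_efforts": joint torques, N m; "tcp_pos": TCP position; "ee_rot": TCP orientation; "wrist_force": force on the tool from outside, world axes, zero at the start; "ft_torque": the same for the moment, N m; "width": opening from 0.0 (shut) to 1.0 (fully open); "grasp_force": force on a finger pad.
Only numpy, scipy, OpenCV 4.12 (cv2) and the standard library are available. Lean on these libraries where they do the work, as an engineer would, in place of code of your own. Each camera call takes 0.05 s, during which the arm holds its last target. There are 200 camera calls.

## Task

Take the steel S-hook off the bar of the blue iron stand and, holding it, thread its lower tip up through the hole in the orange scraper that sticks out over the wax box. Lift the scraper on the hook, without the gripper touching the scraper, and hang the hook's upper bend over the bar of the drying rack, feeling gently for the bar because its height has been readjusted; set the hook down on the bar rather than dropping it, and leave hook and scraper hanging freely at rest there. Leave the cup, brush, ski tool, wax block and jar where they are.

Things in the scene. Friction and masses are not known exactly. Their poses are not given: they have to be found in the camera images.
- hook: Loose S-hook of 6 mm steel wire, 174 mm tall, about 70 g. Origin: its middle, centre of mass and centre of its red sleeve. Hanging freely: z up, the S lies in its x-z plane. Straight shank slants from (x -20, z +64) to (x +20, z -64) mm. The sleeve along the shank is 10 mm thick (y), 14 mm wide, 36 mm long: pinch it across y. Starts hanging on the blue stand's bar, x axis along the stand's x.
- hook_tip (a point): End of the lower tip (wire centre-line; 3 mm of rounding beyond): hook frame x -20, z -58 mm. It points up and goes through the scraper's hole from below.
- hook_bend (a point): Bottom of the lower bend (wire centre-line): hook frame x 0, z -84 mm. The bend is a half circle of 20 mm centre-line radius about x 0, z -64 mm, open upwards, shank on its +x side, tip on its -x side. The scraper finally hangs here.
- hook_top (a point): Top of the upper bend (wire centre-line): hook frame x 0, z +84 mm. Half circle of 20 mm radius about x 0, z +64 mm, open downwards, shank at -x; its tip at x +20 ends at z +62 mm (3 mm rounding beyond). To leave a bar the hook rises about 30 mm, then goes out to its -x side. Lean the fingers back to -x (about 35 degrees, pointing to +x and down): upright ones would hit the bar.
- iron_stand: Fixed blue plastic wax-iron stand; origin on the work surface under the middle of its bar. Uprights 225 mm tall at y = -92 and +92 mm carry a 10 mm steel bar along y. A parked iron, up to 120 mm high, stands behind the bar at x = +75 to +195 mm.
- park_bar (a point): Middle of the blue stand's 10 mm bar, on its axis, 215 mm above the work surface.
- wax_box: Fixed wooden box 110 x 110 x 70 mm tall, origin under its centre. The scraper lies on its top.
- scraper: Loose orange plastic scraper plate, 105 (x) x 60 (y) x 5 (z) mm, about 80 g; origin at the centre of its underside, z is the plate's normal. It lies flat on the wax box, and its +x end with the hole sticks out about 40 mm (34 to 46) beyond the box's +x side.
- scraper_center (a point): Centre of the scraper, half-way through its thickness.
- scraper_hole (a point): Centre of the scraper's round through hole, 16 mm in diameter, half-way through the thickness, on the plate's long axis 13.5 mm from its +x end; same axes as the scraper.
- rack: Fixed steel drying rack; origin on the work surface at the centre of its 130 x 260 x 6 mm base. Two 14 mm posts at y -115 and +115 mm, 350 mm tall, carry a 12 mm round bar along y at x 0. It is clamped at a different height every time: its axis is 285 to 305 mm above the work surface, not reported, to be found by touch or sight. It holds firm under 40 N.
- cup: Loose stainless cup, 74 mm wide, 85 mm tall, origin under its centre. Leave alone.
- brush: Loose wooden shoe brush 150 x 45 x 42 mm, origin under its centre. Leave alone.
- skitool: Loose folding aluminium ski tool 100 x 30 x 18 mm, origin under its centre. Leave alone.
- wax: Loose green wax block 60 x 35 x 22 mm, origin under its centre. Leave alone.
- jar: Loose jar 56 mm wide, 70 mm tall, origin under its centre. Leave alone.
There are look-alikes about, which are no part of the job. Of the things that look like the hook, the smallest one is meant.

How it is judged:
On the way, in this order (a step that is already met when the one before it is completed fails the run):
1. the held hook's lower tip is up through the scraper's hole, its bend still below the plate (contact force between the fingers and hook above 1 N and z of hook_tip in the frame of scraper_hole above 0.004 m and z of hook_bend in the frame of scraper_hole below -0.003 m and x of hook_tip in the frame of scraper_hole between -0.011 and 0.011 m and y of hook_tip in the frame of scraper_hole between -0.011 and 0.011 m), for 0.05 s.
2. the scraper is lifted off the box on the held hook (contact force between the fingers and hook above 1 N and height (world z) of scraper_hole above 0.16 m and distance between hook_bend and scraper_hole below 0.02 m and contact force between scraper and hook above 0.2 N), for 0.2 s.
At the end, for the whole second after the job is handed in: Hook hangs on the rack bar: bend top 285-325 mm high, within 13 mm of rack x=0 and 100 mm of its middle, upright within 20 deg. Scraper hangs from the lower bend by its hole (centres within 14 mm), clear of the rack, centre above 55 mm. Both released, slower than 0.1 (hook), 0.15 m/s (scraper) (contact force between hook and rack above 0.5 N and contact force between scraper and hook above 0.2 N and x of hook_top in the frame of rack between -0.013 and 0.013 m and y of hook_top in the frame of rack between -0.1 and 0.1 m and height (world z) of hook_top between 0.285 and 0.325 m and distance between hook_bend and scraper_hole below 0.014 m and height (world z) of scraper_center above 0.055 m and angle between hook's own z axis and vertical below 0.35 rad and linear speed of hook below 0.1 m/s and linear speed of scraper below 0.15 m/s and contact force between scraper and rack below 0.02 N); the robot touches nothing.
It fails at once if the gripper touches the scraper (over 1 N) (contact force between the fingers and scraper above 1 N).
It fails at once if the hook is dropped (moves faster than 0.4 m/s while not held) (contact force between the fingers and hook below 0.02 N and linear speed of hook above 0.4 m/s).
It fails at once if the hook is pressed on the rack's bar with over 40 N (contact force between hook and rack above 40 N).
It fails at once if the cup, brush, ski tool, wax block or jar is moved more than 25 mm (distance of any of cup, brush, skitool, wax, jar from where it was at the start of the episode above 0.025 m).
It also fails if it takes over 72 s, if anything falls off the work surface, if the arm or the gripper's body presses on something with over 40 N, if the wrist force passes 120 N, or if a joint passes its speed limit or range.

## Working session

There is one attempt and no reset: what is moved stays moved. The work goes in short steps, Python scripts to look and compute and a tool call to move; the robot and the scene stay as the last step left them, time stands still between calls to the robot, and variables do not carry over. Pictures are saved under pics/ and viewed, at most 10 in all, crops included, and the job is handed in when it is done.

Besides the shell and the picture viewer there is one more tool, called by a JSON object that holds its "op" and its "data", one argument or row to a line. drive_tool: Moves the arm, as the interface text tells. Shift numbers are shares of 100 mm and turn numbers shares of 60 degrees, none past 1 either way. Its arguments: {"type":"object","properties":{"motion":{"type":"array"},"squeeze":{"type":"number"}},"required":["motion"]}

```bash
mkdir -p pics
cat > h.py <<'E'
import numpy as np, cv2
from plant import *
from scipy.spatial.transform import Rotation as Ro
def f_(p): return 240/np.tan(np.radians(p['vertical_fov'])/2)
def K(p): f=f_(p); return np.array([[f,0,p['cx']],[0,f,p['cy']],[0,0,1.]])
def ray(p,px):
    f=f_(p); d=np.array([(px[0]-p['cx'])/f,(px[1]-p['cy'])/f]); u=d.copy()
    for _ in range(20): u=d/(1+p['k1']*(u@u))
    R=np.array(p['R']); return -R.T@np.array(p['t']), R.T@np.array([u[0],u[1],1.])
def atz(p,px,z):
    o,d=ray(p,px); return o+d*(z-o[2])/d[2]
def dep(p,px,r=2):
    c,w=int(round(px[0])),int(round(px[1])); a=p['depth'][max(w-r,0):w+r+1,max(c-r,0):c+r+1]; a=a[a>0]
    if not len(a): return None
    o,d=ray(p,px); return o+d*np.percentile(a,20)
def tri(p,a,q,b):
    o1,d1=ray(p,a);o2,d2=ray(q,b);d1=d1/np.linalg.norm(d1);d2=d2/np.linalg.norm(d2)
    s=np.linalg.lstsq(np.c_[d1,-d2],o2-o1,rcond=None)[0]
    x,y=o1+s[0]*d1,o2+s[1]*d2; return (x+y)/2,np.linalg.norm(x-y)
def proj(p,X):
    c=np.array(p['R'])@np.array(X)+np.array(p['t']);u=c[:2]/c[2];u=u*(1+p['k1']*(u@u));f=f_(p)
    return np.array([u[0]*f+p['cx'],u[1]*f+p['cy']])
def save(n,im): cv2.imwrite('pics/'+n+'.png',cv2.cvtColor(np.ascontiguousarray(im),cv2.COLOR_RGB2BGR))
E
cat > a.py <<'E'
from h import *
np.set_printoptions(precision=3,suppress=True)
for n in ['scene','top']:
    p=grab_frame(n); save(n,p['frame'])
    print(n,'cam',-np.array(p['R']).T@np.array(p['t']),'fov',p['vertical_fov'],p['k1'])
    for q in ['hook','iron_stand','park_bar','wax_box','scraper','scraper_hole','rack','cup','brush','skitool','wax','jar']:
        for r in tip_of(p,q)[:4]: print(q,np.round(r['pixel']),round(r['score'],2),'d',dep(p,r['pixel']))
print(read_state())
E
python3 a.py
```

```text
scene cam [1.01  0.733 1.257] fov 45.07600930478133 -0.12358965347040995
hook [496. 376.] 0.73 d [0.423 0.495 0.141]
hook [414. 349.] 0.66 d [0.537 0.355 0.145]
hook [471. 418.] 0.59 d [0.531 0.541 0.152]
iron_stand [403. 371.] 0.75 d [0.536 0.343 0.013]
park_bar [419. 328.] 0.84 d [0.534 0.351 0.227]
park_bar [412. 348.] 0.48 d [0.539 0.352 0.145]
scraper [270. 275.] 0.93 d [ 0.693 -0.013  0.077]
scraper [422. 328.] 0.73 d [0.528 0.352 0.225]
scraper_hole [253. 279.] 0.87 d [ 0.734 -0.025  0.077]
rack [266. 191.] 0.73 d [ 0.545 -0.324  0.009]
brush [335. 215.] 0.95 d [ 0.433 -0.126  0.034]
skitool [467. 329.] 0.8 d [0.339 0.337 0.021]
skitool [392. 292.] 0.64 d [0.459 0.176 0.071]
wax [334. 181.] 0.49 d [ 0.363 -0.246  0.024]
jar [257. 139.] 0.61 d [ 0.476 -0.517  0.028]
jar [285. 287.] 0.46 d [0.675 0.033 0.072]
jar [407. 366.] 0.37 d [0.547 0.359 0.079]
top cam [0.212 0.    1.864] fov 46.03697252590418 -0.14605418722438473
hook [171. 285.] 0.64 d [0.402 0.473 0.128]
hook [154. 250.] 0.59 d [0.513 0.536 0.123]
hook [208. 244.] 0.44 d [0.517 0.344 0.215]
hook [326. 200.] 0.29 d [ 0.
[... 536 characters left out ...]
 d [ 0.421 -0.146  0.047]
skitool [326. 198.] 0.64 d [ 0.691 -0.01   0.079]
skitool [222. 314.] 0.51 d [0.32  0.329 0.024]
wax [399. 301.] 0.76 d [ 0.36  -0.248  0.025]
jar [481. 268.] 0.58 d [ 0.464 -0.521  0.045]
{'t': 1.3, 'joint_pos': array([-1.332,  0.599, -0.003,  1.599,  0.002,  0.943, -0.08 ]), 'qvel': array([ 0.001,  0.   , -0.001,  0.002,  0.001, -0.003,  0.003]), 'joint_efforts': array([ -0.001, -77.623,   1.563, -25.839,   0.012,   0.002,  -0.   ]), 'tcp_pos': array([0.225, 0.689, 0.231]), 'ee_rot': array([ 0.157,  0.988, -0.   ,  0.   ]), 'wrist_force': array([-0.365,  0.056, -0.902]), 'ft_torque': array([-0.027,  0.018, -0.003]), 'grasp_force': 0.0, 'width': 0.9996624765883912}
```

View scene.

View pics/scene.png

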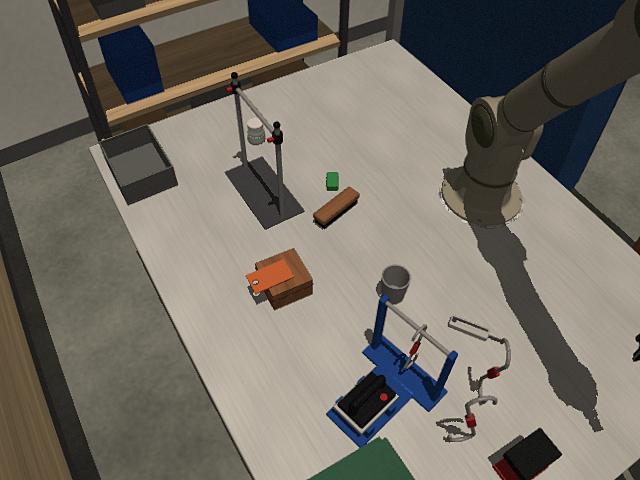

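View pics/top.png

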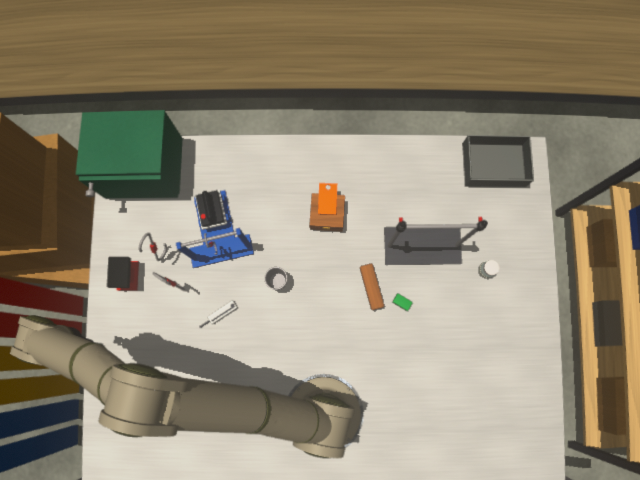

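```bash
cat > b.py <<'E'
from h import *
s=cv2.cvtColor(cv2.imread('pics/scene.png'),cv2.COLOR_BGR2RGB);t=cv2.cvtColor(cv2.imread('pics/top.png'),cv2.COLOR_BGR2RGB)
A=cv2.resize(s[285:445,350:520],None,fx=3.5,fy=3.5,interpolation=cv2.INTER_CUBIC)[:560,:]
B=cv2.resize(t[180:300,130:265],None,fx=3.5,fy=3.5,interpolation=cv2.INTER_CUBIC)
A=cv2.resize(A,(425,400));B=cv2.resize(B,(375,333));
im=np.zeros((400,800,3),np.uint8);im[:,:425]=A;im[:333,425:]=B;save('crop1',im)
E
python3 b.py
```

```text
(no output)
```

View pics/crop1.png

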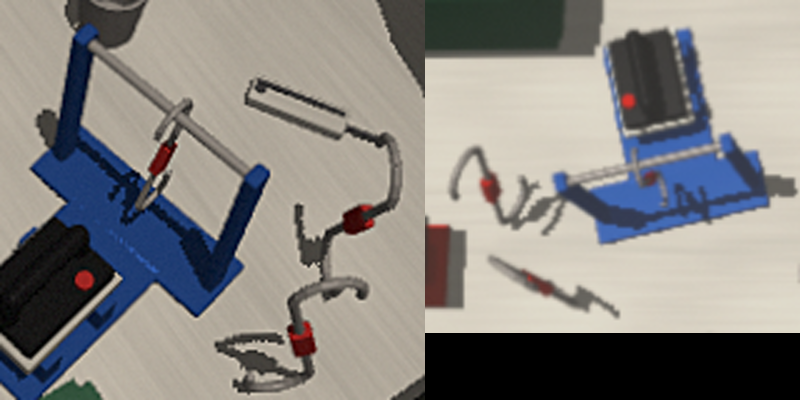

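```bash
cat > c.py <<'E'
from h import *
np.set_printoptions(precision=4,suppress=True)
def cloud(p):
    D=p['depth'];v,u=np.mgrid[0:480,0:640]
    pts=np.c_[u.ravel(),v.ravel()].astype(np.float32)[:,None]
    n=cv2.undistortPoints(pts,K(p),np.array([p['k1'],0,0,0,0.]))[:,0]
    c=np.c_[n,np.ones(len(n))]*D.ravel()[:,None]
    R=np.array(p['R']);W=(c-np.array(p['t']))@R; W[D.ravel()==0]=np.nan
    return W.reshape(480,640,3)
P={n:grab_frame(n) for n in ['scene','top']}
s,t=P['scene'],P['top']
for nm,a,b in [('bar1',(386,301.8),(239.1,233.3)),('bar2',(452.8,353.8),(179.3,244.8)),('sleeve',(414.8,348.2),(211,244))]:
    print(nm,*tri(s,a,t,b))
for n,p in P.items():
    W=cloud(p);x,y,z=W[...,0],W[...,1],W[...,2]
    m=(z>.2)&(z<.245)&(abs(x-.53)<.08)&(abs(y-.35)<.12);print(n,'stand pts',m.sum())
    q=W[m]; 
    if len(q)>5: k=np.polyfit(q[:,1],q[:,0],1);print(' x=',k,np.percentile(q[:,1],[0,100]),'ztop',np.median(q[:,2]))
    m=(z>.265)&(z<.325)&(abs(x-.56)<.12)&(abs(y+.32)<.105);q=W[m];print(n,'rackbar',m.sum())
    if len(q)>5: k=np.polyfit(q[:,1],q[:,0],1);print(' x=',k,np.percentile(q[:,1],[0,100]),'z',np.percentile(q[:,2],[5,50,95]),'xres',np.std(q[:,0]-np.polyval(k,q[:,1])))
    hsv=cv2.cvtColor(p['frame'],cv2.COLOR_RGB2HSV)
    o=((hsv[...,0]>5)&(hsv[...,0]<14)&(hsv[...,1]>200)&(hsv[...,2]>150)&(abs(x-.68)<.1)&(abs(y)<.1)).astype(np.uint8)
    c=max(cv2.findContours(o,0,1)[0],key=cv2.contourArea)[:,0].astype(float)
    w=np.array([atz(p,i,.075)[:2] for i in c])*1000
    print(n,'scraper',o.sum(),cv2.minAreaRect(w.astype(np.float32)),'zmed',np.nanmedian(z[o>0]))
    print(cv2.boxPoints(cv2.minAreaRect(w.astype(np.float32))))
    for r in tip_of(p,'scraper_hole')[:1]: print('hole',atz(p,r['pixel'],.075))
    m=(abs(x-.52)<.07)&(abs(y-.35)<.08)&(z>.08)&(hsv[...,1]>150)&((hsv[...,0]<6)|(hsv[...,0]>172))
    print('red',m.sum(),np.nanmedian(W[m],axis=0),np.argwhere(m).mean(0)[::-1] if m.any() else 0)
    for q in ['hook','hook_top','hook_bend','hook_tip']: print(q,[(np.round(r['pixel'],1),round(r['score'],2)) for r in tip_of(p,q)[:3]])
E
python3 c.py
```

```text
bar1 [0.5487 0.2533 0.2063] 0.004502522008869737
bar2 [0.511  0.4294 0.2239] 0.004203680175899814
sleeve [0.5302 0.3508 0.1356] 0.0019636452476330395
scene stand pts 666
 x= [-0.2291  0.6138] [0.2476 0.4407] ztop 0.2193388664662037
scene rackbar 340
 x= [0.0257 0.5622] [-0.4237 -0.2151] z [0.2822 0.308  0.3165] xres 0.00620916544455707
scene scraper 27 ((743.4607543945312, -22.15554428100586), (17.891765594482422, 3.314389944076538), 85.38155364990234) zmed 0.07382766477690997
[[741.0886 -30.9389]
 [744.3922 -31.2058]
 [745.8329 -13.3721]
 [742.5293 -13.1053]]
hole [ 0.7352 -0.0156  0.075 ]
red 66 [0.5338 0.3538 0.1445] [414.4394 348.0909]
hook [(array([415. , 347.7]), 0.72), (array([469.4, 418.3]), 0.71), (array([493.6, 374.2]), 0.59)]
hook_top [(array([483.3, 397.6]), 0.73), (array([421.4, 324.9]), 0.53), (array([417.3, 329.7]), 0.52)]
hook_bend [(array([406.8, 364.5]), 0.85), (array([479.5, 391.8]), 0.71), (array([457.2, 439. ]), 0.62)]
hook_tip [(array([417.1, 353.4]), 0.84), (array([448.4, 435.7]), 0.78), (array([487.7, 399.2]), 0.59)]
top stand pts 299
 x= [-0.236   0.6124] [0.245  0.4391] ztop 0.21867410021964223
top rackbar 327
 x= [-0.0041  0.5498] [-0.4246 -0.2153] z [0.3007 0.3075 0.3153] xres 0.006429191184442597
top scraper 277 ((692.88525390625, -13.586585998535156), (58.787384033203125, 98.22819519042969), 89.66041564941406) zmed 0.07389598936731046
[[643.5978 -42.6887]
 [741.8243 -43.2709]
 [742.1727  15.5155]
 [643.9462  16.0977]]
hole [ 0.7225 -0.0176  0.075 ]
red 0 [nan nan nan] 0
hook [(array([156.5, 250.4]), 0.79), (array([166.2, 281.6]), 0.66), (array([208.5, 242.6]), 0.58)]
hook_top [(array([141.2, 237.6]), 0.75), (array([161.7, 278.2]), 0.55), (array([206.1, 240.7]), 0.49)]
hook_bend [(array([216.5, 249.2]), 0.47), (array([162.6, 251.3]), 0.46), (array([177.1, 287.2]), 0.43)]
hook_tip [(array([163.2, 244.5]), 0.76), (array([213.8, 255.6]), 0.67), (array([170.8, 282.3]), 0.45)]
  return np.nanmean(a, axis, out=out, keepdims=keepdims)
```

```bash
cat > m.py <<'E'
from h import *
import sys
def Rt(yaw,lean,roll=0): # tool y = world (-sin,cos); z = lean forward along (cos,sin), down
    c,s=np.cos(yaw),np.sin(yaw);l=np.radians(lean)
    z=np.array([np.sin(l)*c,np.sin(l)*s,-np.cos(l)]);y=np.array([-s,c,0]);return np.c_[np.cross(y,z),y,z]
def go(p,R):
    st=read_state();R0=Ro.from_quat(st['ee_rot']).as_matrix()
    d=R0.T@(np.array(p)-st['tcp_pos'])/.1; w=Ro.from_matrix(R0.T@R).as_rotvec()/np.radians(60)
    print('t %.2f'%st['t'],'pos',st['tcp_pos'].round(4),'shift',d.round(3),'turn',w.round(3),'F',st['wrist_force'].round(2),'w',round(st['width'],3))
if __name__=='__main__':
    a=[float(v) for v in sys.argv[1:6]]; go(a[:3],Rt(a[3],a[4]))
E
python3 m.py .36 .45 .40 .229 45
```

```text
t 1.90 pos [0.2252 0.6891 0.2313] shift [-2.024 -1.854 -1.687] turn [-0.204 -0.731 -0.493] F [-0.65 -1.38  0.76] w 1.0
```

{"op": "drive_tool", "data": {
  "motion": [
    [-0.2,-0.2,-0.6,0,0,0,0],
    [-0.6,-0.6,-1,0,0,0,0],
    [-1,-0.9,-1,0,0,0,0],
    [-1,-0.9,-1,0,0,0,0]
  ],
  "squeeze": 40
}}

```text
t: 2.4
tcp_pos: [0.2965, 0.5688, 0.3331]
ee_rot: [0.161, 0.987, 0.001, 0.001]
wrist_force: [-0.3, 0.2, 0.1]
width: 1.0
grasp_force: 0.0
```

```bash
python3 m.py .38 .42 .38 .229 45
```

```text
t 2.40 pos [0.2965 0.5688 0.3331] shift [-1.265 -1.146 -0.467] turn [-0.206 -0.728 -0.499] F [-0.32  0.16  0.07] w 1.0
```

{"op": "drive_tool", "data": {
  "motion": [
    [-0.5,-0.5,-0.4,0,0,0,0],
    [-1,-0.9,-0.5,-0.05,-0.18,-0.12,0],
    [-1,-1,-0.5,-0.1,-0.36,-0.25,0],
    [-1,-1,-0.5,-0.15,-0.55,-0.37,0],
    [-1,-1,-0.5,-0.2,-0.73,-0.5,0],
    [-1,-1,-0.5,-0.2,-0.73,-0.5,0],
    [-1,-1,-0.5,-0.2,-0.73,-0.5,0]
  ]
}}

```text
t: 3.28
tcp_pos: [0.3541, 0.4467, 0.38]
ee_rot: [-0.112, 0.918, 0.041, 0.379]
wrist_force: [0.7, 0.7, 0.3]
width: 1.0
grasp_force: 0.0
```

```bash
python3 m.py .455 .333 .2175 .229 45
cat > d.py <<'E'
from c import *
E
python3 - <<'E'
from h import *
p=grab_frame('scene');q=grab_frame('top')
a=cv2.resize(p['frame'][230:450,290:520],None,fx=1.75,fy=1.75);b=cv2.resize(q['frame'][150:330,110:300],None,fx=2,fy=2)
im=np.zeros((400,800,3),np.uint8);im[:a.shape[0],:a.shape[1]]=a;im[:360,410:410+380]=b;save('v4',im)
E
```

```text
t 3.27 pos [0.3541 0.4467 0.38  ] shift [ 0.648 -1.329  1.663] turn [ 0.001 -0.003  0.012] F [0.71 0.66 0.26] w 1.0
```

View pics/v4.png

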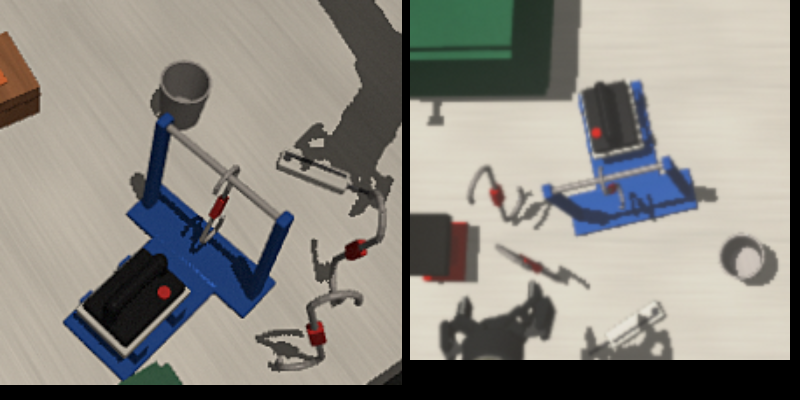

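{"op": "drive_tool", "data": {
  "motion": [
    [0.3,-0.5,0.0,0,0,0,0],
    [0.6,-1,0.2,0,0,0,0],
    [0.65,-1,0.6,0,0,0,0],
    [0.65,-1,0.8,0,0,0,0],
    [0.65,-1,0.8,0,0,0,0]
  ]
}}

```text
t: 4.0
tcp_pos: [0.3916, 0.3508, 0.2791]
ee_rot: [-0.107, 0.918, 0.04, 0.379]
wrist_force: [1.3, -0.2, 0.3]
width: 1.0
grasp_force: 0.0
```

```bash
python3 m.py .455 .333 .2175 .229 45
```

```text
t 4.00 pos [0.3916 0.3508 0.2791] shift [ 0.027 -0.312  0.845] turn [-0.005 -0.003  0.004] F [ 1.27 -0.24  0.27] w 1.0
```

{"op": "drive_tool", "data": {
  "motion": [
    [0.03,-0.31,0.3,0,0,0,0],
    [0.03,-0.31,0.7,0,0,0,0],
    [0.03,-0.31,0.85,0,0,0,0],
    [0.03,-0.31,0.85,0,0,0,0]
  ]
}}

```text
t: 4.5
tcp_pos: [0.4546, 0.3338, 0.2175]
ee_rot: [-0.108, 0.918, 0.041, 0.38]
wrist_force: [-0.7, 0.4, -0.3]
width: 0.996
grasp_force: 0.0
```

```bash
python3 m.py .544 .354 .1256 .229 45
```

```text
t 4.50 pos [0.4546 0.3338 0.2175] shift [ 0.    -0.002  1.298] turn [-0.003 -0.001  0.006] F [-0.72  0.35 -0.3 ] w 0.996
```

{"op": "drive_tool", "data": {
  "motion": [
    [0,0,0.5,0,0,0,0.3],
    [0,0,0.8,0,0,0,0.3],
    [0,0,0.9,0,0,0,0.3],
    [0,0,0.9,0,0,0,0.3]
  ]
}}

```text
t: 5.0
tcp_pos: [0.515, 0.3481, 0.1541]
ee_rot: [-0.109, 0.918, 0.041, 0.38]
wrist_force: [0.2, -0.0, 0.0]
width: 0.703
grasp_force: 0.0
```

```bash
python3 m.py .544 .354 .1256 .229 45
python3 - <<'E'
from h import *
p=grab_frame('scene');q=grab_frame('top')
print([(r['pixel'],r['score']) for r in tip_of(p,'hook')])
a=cv2.resize(p['frame'][280:400,350:480],None,fx=3,fy=3);b=cv2.resize(q['frame'][200:300,150:270],None,fx=3.3,fy=3.3)
im=np.zeros((400,800,3),np.uint8);im[:a.shape[0],:a.shape[1]]=a;im[:330,400:400+396]=b;save('v5',im)
E
```

```text
t 5.00 pos [0.515  0.3481 0.1541] shift [-0.009 -0.007  0.411] turn [-0.001 -0.002  0.007] F [ 0.2  -0.04  0.04] w 0.703
[([496.5, 376.6], 0.62), ([469.3, 416.3], 0.61), ([415.2, 350.8], 0.55)]
```

View pics/v5.png

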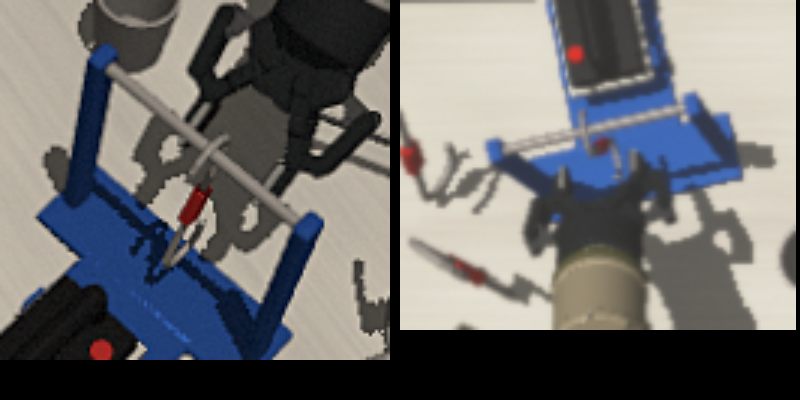

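{"op": "drive_tool", "data": {
  "motion": [
    [0,0,0.25,0,0,0,0.3],
    [0,0,0.41,0,0,0,0.3],
    [0,0,0.41,0,0,0,0.6],
    [0,0,0.41,0,0,0,0.8],
    [0,0,0.41,0,0,0,1],
    [0,0,0.41,0,0,0,1],
    [0,0,0.41,0,0,0,1],
    [0,0,0.41,0,0,0,1]
  ],
  "squeeze": 60
}}

```text
t: 6.15
tcp_pos: [0.5433, 0.3547, 0.1246]
ee_rot: [-0.109, 0.918, 0.042, 0.38]
wrist_force: [-2.8, -1.1, 3.5]
width: 0.107
grasp_force: 60.2
```

```bash
cat > hk.py <<'E'
from h import *
import sys
np.set_printoptions(precision=4,suppress=True)
# measure the red sleeve's axis in both views near a given place
X=np.array([float(v) for v in sys.argv[1:4]])
P={n:grab_frame(n) for n in ['scene','top']};px={}
for n,p in P.items():
    hsv=cv2.cvtColor(p['frame'],cv2.COLOR_RGB2HSV);c=proj(p,X)
    m=((hsv[...,1]>140)&((hsv[...,0]<6)|(hsv[...,0]>172))&(hsv[...,2]>60)).astype(np.uint8)
    v,u=np.nonzero(m);k=np.hypot(u-c[0],v-c[1])<25
    px[n]=np.array([u[k].mean(),v[k].mean()]) if k.sum() else None
    print(n,'exp',c,'red',px[n],k.sum())
    for q in ['hook_top','hook_tip','hook_bend','hook']:
        print(' ',q,[(np.round(r['pixel'],1),round(r['score'],2)) for r in tip_of(p,q) if np.hypot(*(np.array(r['pixel'])-c))<70][:2])
if px['scene'] is not None and px['top'] is not None: print(tri(P['scene'],px['scene'],P['top'],px['top']))
E
python3 hk.py .531 .351 .139; python3 m.py .544 .354 .1556 .229 45
```

```text
scene exp [414.3368 347.6193] red [413.7674 348.2791] 43
  hook_top [(array([424.2, 326.5]), 0.51)]
  hook_tip [(array([415.5, 353. ]), 0.48)]
  hook_bend []
  hook []
top exp [210.4817 243.747 ] red None 0
  hook_top [(array([141.9, 238.8]), 0.61), (array([201.2, 238.4]), 0.43)]
  hook_tip [(array([162.7, 246.3]), 0.67), (array([169.5, 284.4]), 0.42)]
  hook_bend [(array([160.8, 254.7]), 0.48)]
  hook [(array([209.2, 241.9]), 0.6), (array([170.1, 281.8]), 0.45)]
t 6.65 pos [0.5434 0.3547 0.1245] shift [-0.222 -0.01  -0.217] turn [-0.001 -0.002  0.007] F [-2.11 -1.13  5.48] w 0.105
```

{"op": "drive_tool", "data": {
  "motion": [
    [-0.12,0,-0.12,0,0,0,1],
    [-0.24,0,-0.24,0,0,0,1],
    [-0.24,0,-0.24,0,0,0,1],
    [-0.1,0,-0.38,0,0,0,1],
    [0.1,0,-0.58,0,0,0,1],
    [0.4,0,-0.88,0,0,0,1],
    [0.4,0,-0.88,0,0,0,1]
  ]
}}

```text
t: 7.52
tcp_pos: [0.4517, 0.3327, 0.157]
ee_rot: [-0.111, 0.918, 0.041, 0.377]
wrist_force: [0.7, 1.0, 0.4]
width: 0.111
grasp_force: 59.8
```

```bash
cat > s2.py <<'E'
from h import *
np.set_printoptions(precision=4,suppress=True)
P={n:grab_frame(n) for n in ['scene','top']};H=[]
pt={}
for n,p in P.items():
    hsv=cv2.cvtColor(p['frame'],cv2.COLOR_RGB2HSV); cx=proj(p,[.69,-.014,.075])
    o=cv2.inRange(hsv,(5,190,150),(16,255,255));v,u=np.mgrid[0:480,0:640];o[np.hypot(u-cx[0],v-cx[1])>60]=0
    c=max(cv2.findContours(o,0,1)[0],key=cv2.contourArea)[:,0].astype(float)
    w=np.array([atz(p,i,.075)[:2] for i in c])*1000
    rc=cv2.minAreaRect(w.astype(np.float32));print(n,(o>0).sum(),rc);print(cv2.boxPoints(rc))
    r=tip_of(p,'scraper_hole')[0];print('hole',r['pixel'],r['score'],atz(p,r['pixel'],.075)); pt[n]=r['pixel']
    a=proj(p,[.73,-.015,.075]).astype(int);H.append(cv2.resize(p['frame'][a[1]-25:a[1]+25,a[0]-25:a[0]+25],(390,390),interpolation=cv2.INTER_CUBIC));print('crop origin',a-25)
print(tri(P['scene'],pt['scene'],P['top'],pt['top']))
save('hole',np.hstack(H))
E
python3 s2.py; python3 m.py .65 .15 .30 0 45;python3 hk.py .443 .331 .173
```

```text
scene 551 ((694.07080078125, -13.58500862121582), (58.38343811035156, 103.6082992553711), 88.0775375366211)
[[641.3165 -41.0224]
 [744.8665 -44.4982]
 [746.8251  13.8524]
 [643.2751  17.3282]]
hole [252.6, 278.2] 0.89 [ 0.7335 -0.0276  0.075 ]
crop origin [231 256]
top 510 ((691.3826293945312, -13.524431228637695), (58.89413070678711, 101.41218566894531), 89.66069030761719)
[[640.5031 -42.6707]
 [741.9135 -43.2713]
 [742.2622  15.6218]
 [640.8518  16.2224]]
hole [400.5, 300.8] 0.73 [ 0.3576 -0.2462  0.075 ]
crop origin [302 162]
(array([ 0.4973, -0.3923, -0.5882]), np.float64(0.20157549639334177))
t 7.72 pos [0.4556 0.3341 0.1582] shift [-2.028 -2.25   0.039] turn [ 0.153 -0.001  0.162] F [-0.06 -0.12 -0.47] w 0.107
scene exp [443.556  314.4922] red [443.463  314.3333] 54
  hook_top [(array([503.6, 345.9]), 0.8), (array([451.9, 296.7]), 0.76)]
  hook_tip [(array([443.4, 324.1]), 0.81)]
  hook_bend [(array([434.6, 334.6]), 0.82)]
  hook [(array([442.3, 315.8]), 0.77)]
top exp [213.8871 270.2265] red [213.  269.5] 6
  hook_top [(array([161.8, 277.4]), 0.65), (array([206.3, 266.4]), 0.57)]
  hook_tip [(array([164.3, 244.7]), 0.7), (array([169.4, 281.5]), 0.55)]
  hook_bend [(array([177.1, 286.7]), 0.47), (array([225.7, 252.7]), 0.27)]
  hook [(array([213.7, 269.2]), 0.5), (array([157.6, 250.8]), 0.49)]
(array([0.4449, 0.3326, 0.1774]), np.float64(0.0009347426236728778))
```

View pics/hole.png

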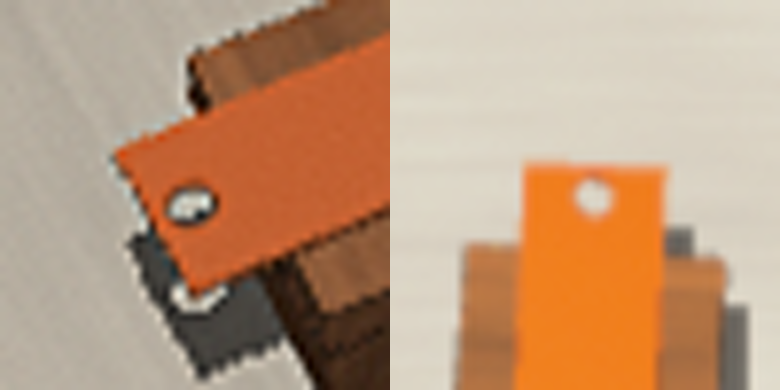

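Run:
```python
from h import *
np.set_printoptions(precision=4,suppress=True)
s,t=grab_frame('scene'),grab_frame('top')
a=(254.99+.0,281.8);b=(327.6,186.8)
print(atz(s,a,.0725),atz(t,b,.0725),tri(s,a,t,b))
R=Ro.from_euler('z',.229).as_matrix()
st=read_state();Rm=Ro.from_quat(st['ee_rot']).as_matrix();o=st['tcp_pos']-.019*Rm[:,2];print('grasp pt',o)
for pitch in (-10,-5,0,5,10):
    for q,l in [('top',[0,0,.084]),('bend',[0,0,-.084]),('tip',[-.02,0,-.058])]:
        X=o+R@Ro.from_euler('y',pitch,degrees=True).as_matrix()@np.array(l);print(pitch,q,X,proj(s,X),proj(t,X))
# rack bar ends by depth silhouettes
for n,p in (('scene',s),('top',t)):
    print(n,[proj(p,[.552,y,.295]) for y in (-.441,-.326,-.211)])
im=np.zeros((400,800,3),np.uint8)
a=s['frame'][80:240,215:315];b=t['frame'][205:275,375:500]
a=cv2.resize(a,None,fx=2.5,fy=2.5);b=cv2.resize(b,None,fx=4.2,fy=4.2)
im[:400,:250]=a;im[:294,260:260+525]=b;
```

```text
[ 0.7327 -0.0167  0.0725] [ 0.7331 -0.0156  0.0725] (array([ 0.7329, -0.0158,  0.0738]), np.float64(0.00038647310376002897))
grasp pt [0.4422 0.3309 0.172 ]
-10 top [0.428  0.3276 0.2547] [455.2955 289.9881] [209.5415 271.531 ]
-10 bend [0.4564 0.3342 0.0893] [433.1264 336.8244] [217.9973 269.6   ]
-10 tip [0.4329 0.3287 0.1114] [441.5055 325.5528] [218.2334 276.0836]
-5 top [0.4351 0.3292 0.2557] [453.2381 291.7942] [208.9872 269.0575]
-5 bend [0.4494 0.3326 0.0883] [435.0644 335.0555] [218.5022 271.8438]
-5 tip [0.4278 0.3275 0.1125] [443.0324 323.9078] [218.5022 277.6585]
0 top [0.4422 0.3309 0.256 ] [451.0902 293.7945] [208.4739 266.5973]
0 bend [0.4422 0.3309 0.088 ] [437.0536 333.1479] [218.975  274.0794]
0 tip [0.4228 0.3264 0.114 ] [444.5609 322.1973] [218.7385 279.1845]
5 top [0.4494 0.3326 0.2557] [448.87  295.973] [208.0059 264.1722]
5 bend [0.4351 0.3292 0.0883] [439.0804 331.115 ] [219.4126 276.2921]
5 tip [0.4179 0.3252 0.116 ] [446.0807 320.4329] [218.9405 280.6508]
10 top [0.4564 0.3342 0.2547] [446.5968 298.3114] [207.5873 261.8032]
10 bend [0.428  0.3276 0.0893] [441.1316 328.9708] [219.812  278.4671]
10 tip [0.4133 0.3241 0.1184] [447.5817 318.6265] [219.1065 282.0469]
scene [array([237.2776,  91.3266]), array([256.7508, 115.4557]), array([278.1   , 141.9455])]
top [array([476.3661, 226.3489]), array([436.9431, 226.2895]), array([396.9902, 226.264 ])]
```

```bash
python3 m.py .455 .334 .25 .229 45;python3 m.py .46 .245 .25 0 45
```

```text
t 8.32 pos [0.4553 0.3339 0.1585] shift [-0.643 -0.004 -0.65 ] turn [-0.001 -0.002  0.008] F [ 0.02 -0.13 -1.1 ] w 0.105
t 8.32 pos [0.4553 0.3339 0.1585] shift [-0.528 -0.882 -0.758] turn [ 0.154 -0.001  0.162] F [ 0.02 -0.13 -1.1 ] w 0.105
```

{"op": "drive_tool", "data": {
  "motion": [
    [-0.3,0,-0.3,0,0,0,1],
    [-0.64,0,-0.65,0,0,0,1],
    [-0.64,-0.2,-0.7,0.05,0,0.05,1],
    [-0.53,-0.6,-0.76,0.1,0,0.1,1],
    [-0.53,-0.88,-0.76,0.15,0,0.16,1],
    [-0.53,-0.88,-0.76,0.154,0,0.162,1]
  ]
}}

```text
t: 9.07
tcp_pos: [0.4599, 0.2439, 0.2504]
ee_rot: [0.001, 0.924, -0.001, 0.382]
wrist_force: [-0.1, 0.2, -0.1]
width: 0.107
grasp_force: 59.8
```

```bash
python3 m.py .53 .15 .25 0 45
```

```text
t 9.07 pos [0.4599 0.2439 0.2504] shift [-0.494 -0.938  0.499] turn [-0.002 -0.002 -0.001] F [-0.14  0.23 -0.07] w 0.107
```

{"op": "drive_tool", "data": {
  "motion": [
    [-0.1,-0.5,0.1,0,0,0,1],
    [-0.5,-0.95,0.5,0,0,0,1],
    [-0.75,-1,0.75,0,0,0,1],
    [-0.98,-1,0.98,0,0,0,1],
    [-0.98,-1,0.98,0,0,0,1]
  ]
}}

```text
t: 9.7
tcp_pos: [0.6012, 0.1448, 0.2506]
ee_rot: [0.001, 0.924, -0.001, 0.383]
wrist_force: [-0.1, -0.1, -0.6]
width: 0.107
grasp_force: 59.7
```

{"op": "drive_tool", "data": {
  "motion": [
    [-0.3,-0.4,0.3,0,0,0,1],
    [-0.6,-0.8,0.6,0,0,0,1],
    [-0.95,-1,0.95,0,0,0,1],
    [-0.98,-1,0.98,0,0,0,1],
    [-0.98,-1,0.98,0,0,0,1]
  ]
}}

```text
t: 10.32
tcp_pos: [0.7361, 0.0467, 0.2491]
ee_rot: [-0.001, 0.925, 0.0, 0.381]
wrist_force: [-1.3, 0.2, -1.3]
width: 0.107
grasp_force: 59.8
```

```bash
python3 m.py .816 -.016 .20 0 45
```

```text
t 10.32 pos [0.7361 0.0467 0.2491] shift [-0.22  -0.628  0.911] turn [ 0.001 -0.003  0.002] F [-1.28  0.16 -1.29] w 0.107
```

{"op": "drive_tool", "data": {
  "motion": [
    [-0.2,-0.3,0.4,0,0,0,1],
    [-0.22,-0.63,0.9,0,0,0,1],
    [-0.22,-0.63,0.91,0,0,0,1],
    [-0.22,-0.63,0.91,0,0,0,1]
  ]
}}

```text
t: 10.82
tcp_pos: [0.8155, -0.0157, 0.2004]
ee_rot: [-0.001, 0.925, 0.0, 0.381]
wrist_force: [0.1, 0.5, -0.1]
width: 0.109
grasp_force: 59.8
```

```bash
cat > tipm.py <<'E'
from h import *
np.set_printoptions(precision=4,suppress=True)
st=read_state();Rm=Ro.from_quat(st['ee_rot']).as_matrix();o=st['tcp_pos']-.019*Rm[:,2];print('t',st['t'],'grasp pt',o,'F',st['wrist_force'])
L={'hook':[0,0,0],'hook_top':[0,0,.084],'hook_bend':[0,0,-.084],'hook_tip':[-.02,0,-.058]}
P={n:grab_frame(n) for n in ['scene','top']};best={}
for n,p in P.items():
    hsv=cv2.cvtColor(p['frame'],cv2.COLOR_RGB2HSV);c=proj(p,o)
    m=cv2.inRange(hsv,(0,140,60),(4,255,255))|cv2.inRange(hsv,(173,140,60),(180,255,255));v,u=np.nonzero(m);k=np.hypot(u-c[0],v-c[1])<22
    print(n,'red',(u[k].mean(),v[k].mean()) if k.any() else None,'exp',c,k.sum())
    for q,l in L.items():
        e=proj(p,o+np.array(l));r=[x for x in tip_of(p,q) if np.hypot(*(np.array(x['pixel'])-e))<20]
        if r: best[n,q]=np.array(r[0]['pixel']);print('  ',q,best[n,q]-e,round(r[0]['score'],2),'exp',e)
for q,l in L.items():
    if ('scene',q) in best and ('top',q) in best: print(q,*tri(P['scene'],best['scene',q],P['top'],best['top',q]),'exp',o+np.array(l))
import sys
a=proj(P['scene'],o+[-.01,0,-.06]).astype(int);b=proj(P['top'],o+[-.01,0,-.06]).astype(int)
f=lambda p,a:cv2.resize(p['frame'][a[1]-32:a[1]+32,a[0]-32:a[0]+32],(390,390),interpolation=cv2.INTER_CUBIC)
print('orig',a-32,b-32);save(sys.argv[1],np.hstack([f(P['scene'],a),f(P['top'],b)]))
E
python3 tipm.py tip1
```

```text
t 10.825 grasp pt [ 0.8021 -0.0158  0.2138] F [ 0.1056  0.5302 -0.0533]
scene red (np.float64(220.71428571428572), np.float64(257.82142857142856)) exp [222.3691 260.0449] 28
   hook [10.7309 13.5551] 0.69 exp [222.3691 260.0449]
   hook_top [ 0.9154 -1.2714] 0.8 exp [217.4846 236.7714]
   hook_bend [-0.01   -1.1261] 0.73 exp [226.81   281.0261]
   hook_tip [-0.4987  0.1536] 0.52 exp [233.2987 271.1464]
top red (np.float64(327.0), np.float64(153.0)) exp [327.9353 152.31  ] 3
   hook [-1.9353 -1.51  ] 0.54 exp [327.9353 152.31  ]
   hook_top [ 0.4186 -1.7943] 0.54 exp [328.1814 142.5943]
   hook_bend [-0.9111  1.1401] 0.61 exp [327.7111 161.1599]
   hook_tip [-0.498   4.7848] 0.55 exp [327.798  164.5152]
hook [ 0.803  -0.0002  0.1888] 0.03147388118826752 exp [ 0.8021 -0.0158  0.2138]
hook_top [ 0.8026 -0.0151  0.3045] 0.006033201263682306 exp [ 0.8021 -0.0158  0.2978]
hook_bend [ 0.7995 -0.0144  0.133 ] 0.0053937675777435716 exp [ 0.8021 -0.0158  0.1298]
hook_tip [ 0.776  -0.0185  0.1442] 0.014032110032252652 exp [ 0.7821 -0.0158  0.1558]
orig [197 241] [295 129]
```

View pics/tip1.png

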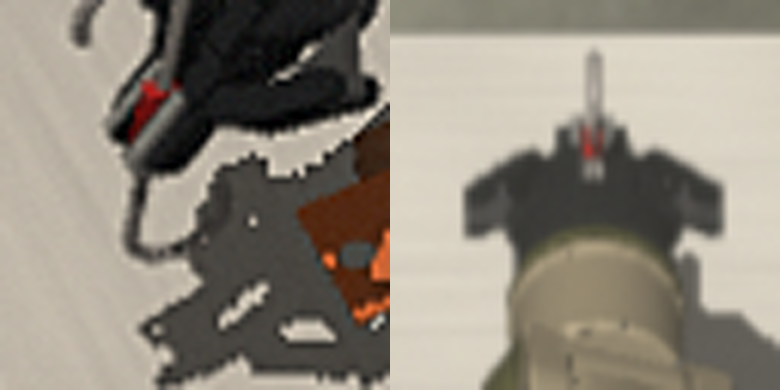

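{"op": "drive_tool", "data": {
  "motion": [
    [0.35,0,0.35,0,0,0,1],
    [0.6,0,0.6,0,0,0,1],
    [0.7,0,0.7,0,0,0,1],
    [0.7,0,0.7,0,0,0,1]
  ]
}}

```text
t: 11.82
tcp_pos: [0.8167, -0.0181, 0.1014]
ee_rot: [-0.0, 0.924, -0.0, 0.381]
wrist_force: [0.5, -0.6, 0.2]
width: 0.108
grasp_force: 59.8
```

```bash
python3 tipm.py tip2; python3 m.py .768 -.016 .1016 0 45
```

```text
t 11.825 grasp pt [ 0.8033 -0.0181  0.1149] F [ 0.4851 -0.6126  0.1655]
scene red (np.float64(225.1304347826087), np.float64(282.4347826086956)) exp [226.7095 284.0363] 23
   hook [1.1905 2.1637] 0.72 exp [226.7095 284.0363]
   hook_top [ 1.5975 -1.3184] 0.74 exp [222.3025 263.4184]
   hook_bend [-2.5321  0.8847] 0.7 exp [230.7321 302.7153]
   hook_tip [-0.8849  1.3699] 0.56 exp [236.8849 293.6301]
top red (np.float64(328.0), np.float64(163.0)) exp [328.391  162.3275] 1
   hook [ 0.009  -2.2275] 0.57 exp [328.391  162.3275]
   hook_top [ 1.855  -1.3062] 0.51 exp [328.645  153.6062]
   hook_bend [1.6415 0.8915] 0.46 exp [328.1585 170.3085]
hook [ 0.8068 -0.0151  0.1146] 0.009806632603177635 exp [ 0.8033 -0.0181  0.1149]
hook_top [ 0.8025 -0.021   0.202 ] 0.009268497376404857 exp [ 0.8033 -0.0181  0.1989]
hook_bend [ 0.8061 -0.0252  0.0179] 0.004466107553507125 exp [ 0.8033 -0.0181  0.0309]
orig [201 263] [296 138]
t 12.32 pos [ 0.8169 -0.0179  0.1028] shift [ 0.355  0.019 -0.338] turn [-0.    -0.001  0.001] F [ 0.34 -0.47 -0.81] w 0.106
```

View pics/tip2.png

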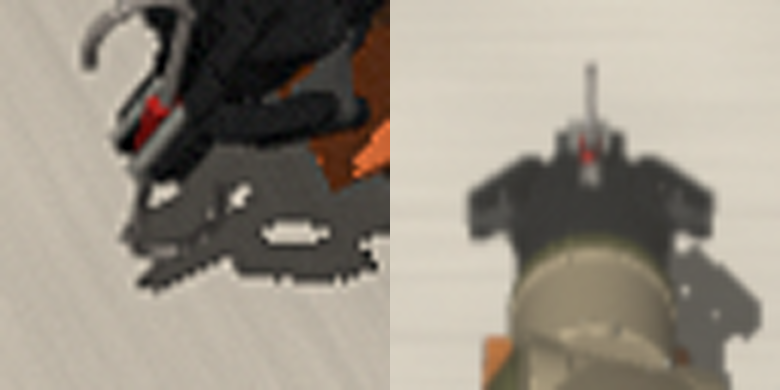

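{"op": "drive_tool", "data": {
  "motion": [
    [0.1,0.02,-0.1,0,0,0,1],
    [0.25,0.02,-0.25,0,0,0,1],
    [0.35,0.02,-0.34,0,0,0,1],
    [0.35,0.02,-0.34,0,0,0,1]
  ]
}}

```text
t: 12.82
tcp_pos: [0.7669, -0.0159, 0.1012]
ee_rot: [-0.0, 0.924, -0.0, 0.381]
wrist_force: [0.9, 0.5, -0.5]
width: 0.108
grasp_force: 59.8
```

```bash
python3 tipm.py tip3; python3 m.py .768 -.016 .13 0 45
```

```text
t 12.825 grasp pt [ 0.7535 -0.0159  0.1147] F [ 0.8934  0.548  -0.4701]
scene red (np.float64(244.96153846153845), np.float64(273.61538461538464)) exp [245.9803 275.9028] 26
   hook [-1.6803  1.1972] 0.54 exp [245.9803 275.9028]
   hook_top [2.8976 1.323 ] 0.58 exp [242.6024 255.077 ]
   hook_bend [-0.2675  0.9071] 0.7 exp [249.0675 294.7929]
   hook_tip [-0.8681  2.7007] 0.73 exp [255.3681 285.6993]
top red (np.float64(327.0), np.float64(178.0)) exp [327.7756 177.0539] 1
   hook [-3.9756  0.2461] 0.56 exp [327.7756 177.0539]
   hook_top [-1.7026 -0.0623] 0.38 exp [328.0026 168.9623]
   hook_bend [-0.268  -0.5519] 0.43 exp [327.568  184.4519]
   hook_tip [-1.3485  0.0743] 0.57 exp [327.6485 188.0257]
hook [ 0.7557 -0.0067  0.1205] 0.011585202917405932 exp [ 0.7535 -0.0159  0.1147]
hook_top [ 0.7513 -0.0094  0.2008] 0.004048415359204232 exp [ 0.7535 -0.0159  0.1987]
hook_bend [ 0.7554 -0.0148  0.0298] 0.0008385112209958397 exp [ 0.7535 -0.0159  0.0307]
hook_tip [ 0.7364 -0.0125  0.0504] 0.0033175961594631453 exp [ 0.7335 -0.0159  0.0567]
orig [219 255] [295 153]
t 13.32 pos [ 0.7682 -0.016   0.1015] shift [-0.2   -0.001 -0.203] turn [-0.001 -0.001  0.   ] F [-1.01 -0.29 -0.28] w 0.104
```

{"op": "drive_tool", "data": {
  "motion": [
    [-0.05,0,-0.05,0,0,0,1],
    [-0.1,0,-0.1,0,0,0,1],
    [-0.14,0,-0.14,0,0,0,1],
    [-0.18,0,-0.18,0,0,0,1],
    [-0.2,0,-0.2,0,0,0,1],
    [-0.2,0,-0.2,0,0,0,1]
  ]
}}

```text
t: 14.08
tcp_pos: [0.768, -0.0159, 0.13]
ee_rot: [-0.0, 0.924, -0.0, 0.382]
wrist_force: [-0.6, -0.2, -1.0]
width: 0.108
grasp_force: 59.8
```

```bash
python3 tipm.py tip4; python3 s2.py
```

```text
t 14.075 grasp pt [ 0.7546 -0.0159  0.1434] F [-0.5948 -0.2427 -0.9817]
scene red (np.float64(243.23076923076923), np.float64(267.0)) exp [244.4481 269.2121] 26
   hook [-2.3481  1.9879] 0.55 exp [244.4481 269.2121]
   hook_top [1.9602 1.7347] 0.72 exp [240.9398 247.6653]
   hook_bend [-2.1509 -1.1295] 0.46 exp [247.6509 288.7295]
   hook_tip [1.3569 0.5806] 0.54 exp [254.0431 279.4194]
top red (np.float64(327.0), np.float64(175.0)) exp [327.8423 174.041 ] 1
   hook [-1.0423 -2.241 ] 0.58 exp [327.8423 174.041 ]
   hook_top [-1.1761 -1.4758] 0.46 exp [328.0761 165.6758]
   hook_bend [1.5712 2.8208] 0.36 exp [327.6288 181.6792]
   hook_tip [0.9885 4.238 ] 0.41 exp [327.7115 185.262 ]
hook [ 0.7619 -0.0128  0.1444] 0.0004778426824323189 exp [ 0.7546 -0.0159  0.1434]
hook_top [ 0.7558 -0.0103  0.2297] 0.006583332895583518 exp [ 0.7546 -0.0159  0.2274]
hook_bend [ 0.752  -0.0243  0.0491] 0.009958375755054672 exp [ 0.7546 -0.0159  0.0594]
hook_tip [ 0.7269 -0.0209  0.0694] 0.005221721826763555 exp [ 0.7346 -0.0159  0.0854]
orig [218 249] [295 150]
scene 114 ((651.8347778320312, 4.529034614562988), (24.971689224243164, 15.72403335571289), 86.91275024414062)
[[643.3118  -7.5153]
 [659.0129  -8.3621]
 [660.3578  16.5733]
 [644.6566  17.4202]]
hole [256.1, 281.2] 0.67 [ 0.7301 -0.0153  0.075 ]
crop origin [231 256]Traceback (most recent call last):
  File "s2.py", line 8, in <module>
    c=max(cv2.findContours(o,0,1)[0],key=cv2.contourArea)[:,0].astype(float)
      ~~~^^^^^^^^^^^^^^^^^^^^^^^^^^^^^^^^^^^^^^^^^^^^^^^^
ValueError: max() iterable argument is empty
```

View pics/tip4.png

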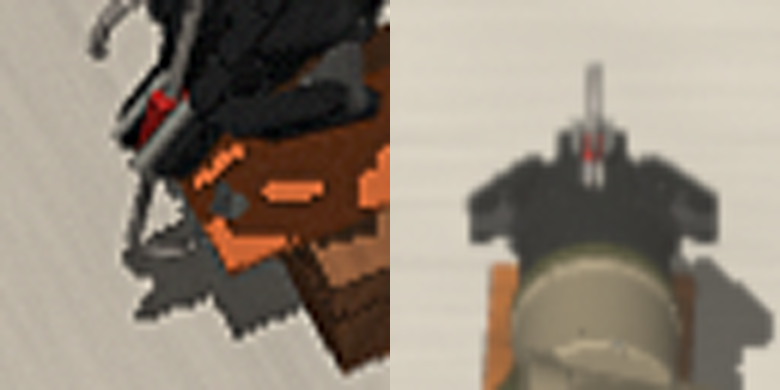

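{"op": "drive_tool", "data": {
  "motion": [
    [-0.04,0,-0.04,0,0,0,1],
    [-0.08,0,-0.08,0,0,0,1],
    [-0.12,0,-0.12,0,0,0,1],
    [-0.17,0,-0.17,0,0,0,1],
    [-0.22,0,-0.22,0,0,0,1],
    [-0.28,0,-0.28,0,0,0,1],
    [-0.34,0,-0.34,0,0,0,1],
    [-0.4,0,-0.4,0,0,0,1],
    [-0.46,0,-0.46,0,0,0,1],
    [-0.52,0,-0.52,0,0,0,1],
    [-0.58,0,-0.58,0,0,0,1],
    [-0.64,0,-0.64,0,0,0,1]
  ]
}}

```text
t: 16.23
tcp_pos: [0.7681, -0.0158, 0.2208]
ee_rot: [-0.0, 0.924, -0.0, 0.382]
wrist_force: [0.2, 0.4, -1.0]
width: 0.106
grasp_force: 59.8
```

{"op": "drive_tool", "data": {
  "motion": [
    [-0.06,0,-0.06,0,0,0,1],
    [-0.12,0,-0.12,0,0,0,1],
    [-0.2,0,-0.2,0,0,0,1],
    [-0.28,0,-0.28,0,0,0,1],
    [-0.36,0,-0.36,0,0,0,1],
    [-0.45,0,-0.45,0,0,0,1],
    [-0.5,0,-0.5,0,0,0,1],
    [-0.5,0,-0.5,0,0,0,1]
  ]
}}

```text
t: 17.23
tcp_pos: [0.7685, -0.0157, 0.2919]
ee_rot: [-0.0, 0.924, -0.0, 0.382]
wrist_force: [-0.2, 0.4, -1.7]
width: 0.105
grasp_force: 59.6
```

Run:
```python
from h import *
np.set_printoptions(precision=4,suppress=True)
st=read_state();Rm=Ro.from_quat(st['ee_rot']).as_matrix();o=st['tcp_pos']-.019*Rm[:,2];print(st['t'],o,st['wrist_force'])
s,t=grab_frame('scene'),grab_frame('top')
for q,l in [('hook_top',.084),('hook_bend',-.084),('scraper_hole',-.08),('scraper',-.12)]:
    e=proj(s,o+[0,0,l]);print(q,e,[(x['pixel'],round(x['score'],2)) for x in tip_of(s,q)][:3])
a=s['frame'][170:330,170:330];b=s['frame'][70:240,200:310]  # hook+scraper, rack
im=np.zeros((510,800,3),np.uint8);a=cv2.resize(a,(440,440),interpolation=cv2.INTER_CUBIC);b=cv2.resize(b,(330,510),interpolation=cv2.INTER_CUBIC)
im[:440,:440]=a;im[:510,450:780]=b;save('lift',im)
```

```text
17.225 [ 0.7551 -0.0157  0.3053] [-0.1998  0.3519 -1.6864]
hook_top [232.9924 199.3971] [([506.2, 346.7], 0.91), ([481.9, 399.0], 0.86), ([235.8, 229.1], 0.71)]
hook_bend [241.0582 249.4666] [([238.6, 252.8], 0.85), ([483.1, 392.4], 0.73), ([457.3, 439.9], 0.65)]
scraper_hole [240.8837 248.3932] [([243.2, 250.3], 0.73), ([233.0, 194.9], 0.27)]
scraper [242.5948 258.8964] [([246.1, 260.8], 0.73)]
```

View pics/lift.png

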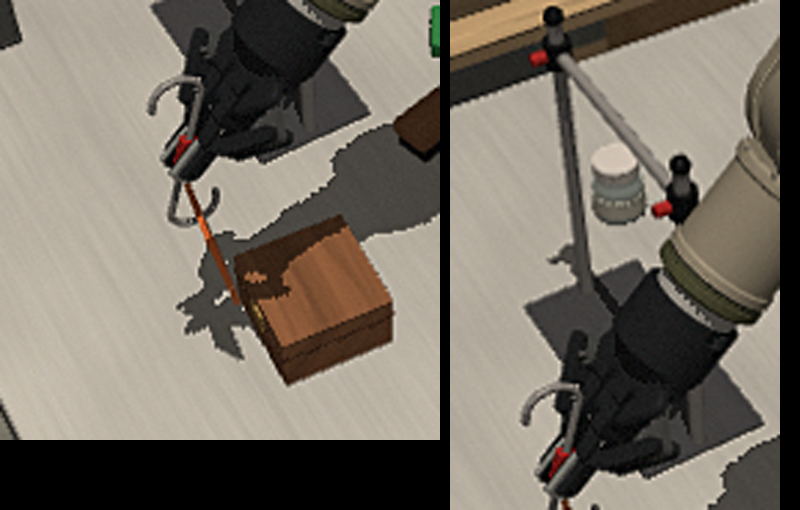

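```bash
cat > r.py <<'E'
from h import *
np.set_printoptions(precision=4,suppress=True)
for n in ['scene','top']:
    p=grab_frame(n);D=p['depth'];v,u=np.mgrid[0:480,0:640]
    c=cv2.undistortPoints(np.c_[u.ravel(),v.ravel()].astype(np.float32)[:,None],K(p),np.array([p['k1'],0,0,0,0.]))[:,0]
    W=((np.c_[c,np.ones(len(c))]*D.ravel()[:,None]-np.array(p['t']))@np.array(p['R'])).reshape(480,640,3)
    x,y,z=np.moveaxis(W,-1,0)
    m=(D>0)&(z>.27)&(z<.33)&(abs(x-.552)<.03)&(abs(y+.326)<.085);q=W[m];vv,uu=np.nonzero(m)
    print(n,m.sum())
    for a,b in ((-.41,-.36),(-.36,-.30),(-.30,-.245)):
        k=(q[:,1]>a)&(q[:,1]<b);print('  y',a,b,k.sum(),'x',np.percentile(q[k,0],[5,50,95]),'z',np.percentile(q[k,2],[5,50,95]))
    # image line: centre of bar in pixels -> intersect with vertical plane x=?, report for several z
    L=np.polyfit(uu,vv,1) if n=='top' else np.polyfit(vv,uu,1)
    for a in ([405,437,470] if n=='top' else [100,115,130]):
        px=(a,np.polyval(L,a)) if n=='top' else (np.polyval(L,a),a)
        print('  px',px,[atz(p,px,h) for h in (.285,.295,.305)])
    if n=='top':
        b=((abs(z-.006)<.012)&(abs(x-.56)<.09)&(abs(y+.326)<.15)&(p['frame'].mean(2)<90)).astype(np.uint8)
        cc=max(cv2.findContours(b,0,1)[0],key=cv2.contourArea)[:,0].astype(float)
        print('base',cv2.minAreaRect(np.array([atz(p,i,.006)[:2] for i in cc],np.float32)*1000))
E
python3 r.py;python3 m.py .65 -.12 .40 0 45
```

```text
scene 227
  y -0.41 -0.36 61 x [0.5474 0.5533 0.5572] z [0.3025 0.3085 0.3118]
  y -0.36 -0.3 81 x [0.5471 0.5538 0.558 ] z [0.3022 0.3071 0.3114]
  y -0.3 -0.245 77 x [0.5463 0.5529 0.5566] z [0.3009 0.3073 0.3117]
  px (np.float64(246.62074706775584), 100) [array([ 0.5419, -0.407 ,  0.285 ]), array([ 0.5467, -0.3953,  0.295 ]), array([ 0.5515, -0.3836,  0.305 ])]
  px (np.float64(258.67128176221473), 115) [array([ 0.5422, -0.3361,  0.285 ]), array([ 0.547 , -0.3251,  0.295 ]), array([ 0.5518, -0.3141,  0.305 ])]
  px (np.float64(270.7218164566736), 130) [array([ 0.5424, -0.269 ,  0.285 ]), array([ 0.5472, -0.2587,  0.295 ]), array([ 0.552 , -0.2484,  0.305 ])]
top 250
  y -0.41 -0.36 68 x [0.5472 0.5517 0.5571] z [0.3018 0.3077 0.3125]
  y -0.36 -0.3 86 x [0.5466 0.5509 0.5567] z [0.2999 0.3075 0.313 ]
  y -0.3 -0.245 90 x [0.5444 0.5504 0.5567] z [0.3005 0.3059 0.313 ]
  px (405, np.float64(226.33091239096018)) [array([ 0.554 , -0.2354,  0.285 ]), array([ 0.5518, -0.234 ,  0.295 ]), array([ 0.5496, -0.2325,  0.305 ])]
  px (437, np.float64(225.77993655319648)) [array([ 0.5557, -0.3283,  0.285 ]), array([ 0.5535, -0.3262,  0.295 ]), array([ 0.5513, -0.3241,  0.305 ])]
  px (470, np.float64(225.2117427205027)) [array([ 0.5575, -0.4252,  0.285 ]), array([ 0.5553, -0.4225,  0.295 ]), array([ 0.5531, -0.4198,  0.305 ])]
base ((548.72998046875, -337.38677978515625), (257.5044250488281, 119.24974060058594), 89.84844207763672)
t 17.62 pos [ 0.7682 -0.0159  0.2906] shift [ 0.066 -1.042 -1.609] turn [-0.001 -0.002  0.   ] F [-0.65 -0.7  -0.55] w 0.109
```

{"op": "drive_tool", "data": {
  "motion": [
    [0.05,0,-0.05,0,0,0,1],
    [0.14,0,-0.14,0,0,0,1],
    [0.25,0,-0.25,0,0,0,1],
    [0.38,0,-0.38,0,0,0,1],
    [0.51,-0.05,-0.51,0,0,0,1],
    [0.64,-0.1,-0.64,0,0,0,1],
    [0.78,-0.15,-0.78,0,0,0,1],
    [0.9,-0.2,-0.9,0,0,0,1],
    [0.98,-0.25,-0.98,0,0,0,1]
  ]
}}

```text
t: 18.75
tcp_pos: [0.6285, -0.0414, 0.2913]
ee_rot: [-0.0, 0.924, -0.0, 0.382]
wrist_force: [-0.3, 1.2, -2.1]
width: 0.105
grasp_force: 59.6
```

{"op": "drive_tool", "data": {
  "motion": [
    [0.12,-0.05,-0.12,0,0,0,1],
    [0.26,-0.1,-0.26,0,0,0,1],
    [0.4,-0.15,-0.4,0,0,0,1],
    [0.54,-0.25,-0.54,0,0,0,1],
    [0.68,-0.35,-0.68,0,0,0,1],
    [0.8,-0.5,-0.8,0,0,0,1],
    [0.9,-0.65,-0.9,0,0,0,1],
    [0.97,-0.8,-0.97,0,0,0,1],
    [1,-0.95,-1,0,0,0,1]
  ]
}}

```text
t: 19.88
tcp_pos: [0.4867, -0.1362, 0.2915]
ee_rot: [-0.0, 0.924, -0.0, 0.382]
wrist_force: [0.2, 0.2, -1.4]
width: 0.104
grasp_force: 59.6
```

```bash
python3 m.py .48 -.32 .27 0 45
```

```text
t 19.88 pos [ 0.4867 -0.1362  0.2915] shift [ 0.2   -1.838  0.106] turn [-0.001 -0.002  0.001] F [ 0.15  0.17 -1.43] w 0.104
```

{"op": "drive_tool", "data": {
  "motion": [
    [0.02,-0.12,0,0,0,0,1],
    [0.05,-0.26,0.02,0,0,0,1],
    [0.08,-0.4,0.04,0,0,0,1],
    [0.12,-0.55,0.06,0,0,0,1],
    [0.15,-0.7,0.08,0,0,0,1],
    [0.2,-0.85,0.1,0,0,0,1],
    [0.2,-1,0.1,0,0,0,1]
  ]
}}

```text
t: 20.75
tcp_pos: [0.4801, -0.2358, 0.27]
ee_rot: [-0.0, 0.924, -0.0, 0.382]
wrist_force: [0.1, 0.2, -1.8]
width: 0.107
grasp_force: 59.6
```

{"op": "drive_tool", "data": {
  "motion": [
    [0,-0.14,0,0,0,0,1],
    [0,-0.28,0,0,0,0,1],
    [0,-0.42,0,0,0,0,1],
    [0,-0.56,0,0,0,0,1],
    [0,-0.68,0,0,0,0,1],
    [0,-0.77,0,0,0,0,1],
    [0,-0.84,0,0,0,0,1],
    [0,-0.84,0,0,0,0,1]
  ]
}}

```text
t: 21.75
tcp_pos: [0.4802, -0.3203, 0.2703]
ee_rot: [0.001, 0.924, -0.0, 0.382]
wrist_force: [-0.3, 0.8, -1.5]
width: 0.107
grasp_force: 59.6
```

```bash
python3 tipm.py x1; python3 m.py .5649 -.322 .262 0 45
```

```text
t 21.75 grasp pt [ 0.4668 -0.3203  0.2838] F [-0.339   0.7568 -1.4947]
scene red (np.float64(286.22727272727275), np.float64(106.27272727272727)) exp [287.294 109.189] 22
   hook [0.506 2.011] 0.51 exp [287.294 109.189]
   hook_top [ 3.6755 -0.4199] 0.56 exp [286.2245  82.9199]
   hook_bend [-1.294   0.7832] 0.62 exp [288.294  133.4168]
   hook_tip [ 0.0899 -1.9264] 0.46 exp [294.5101 123.6264]
top red (np.float64(435.8), np.float64(255.7)) exp [435.2993 256.3305] 10
   hook [-2.4993 -2.0305] 0.47 exp [435.2993 256.3305]
   hook_top [-5.544  -1.9774] 0.6 exp [441.344  251.3774]
hook [ 0.4713 -0.3121  0.2854] 0.002801789277507983 exp [ 0.4668 -0.3203  0.2838]
hook_top [ 0.4683 -0.3011  0.3827] 0.003414907614993109 exp [ 0.4668 -0.3203  0.3678]
orig [259  93] [399 230]
t 22.25 pos [ 0.4813 -0.3195  0.2705] shift [-0.532 -0.025  0.651] turn [-0.    -0.002  0.001] F [-0.32 -0.96 -1.53] w 0.104
```

{"op": "drive_tool", "data": {
  "motion": [
    [-0.06,0,0.06,0,0,0,1],
    [-0.14,0,0.14,0,0,0,1],
    [-0.22,0,0.22,0,0,0,1],
    [-0.3,0,0.3,0,0,0,1],
    [-0.38,0,0.38,0,0,0,1],
    [-0.46,0,0.46,0,0,0,1],
    [-0.54,0,0.54,0,0,0,1],
    [-0.6,0,0.6,0,0,0,1],
    [-0.6,0,0.6,0,0,0,1]
  ]
}}

```text
t: 23.38
tcp_pos: [0.5618, -0.3202, 0.2653]
ee_rot: [0.002, 0.926, 0.0, 0.376]
wrist_force: [-3.0, -1.6, -20.2]
width: 0.105
grasp_force: 58.3
```

```bash
python3 m.py .565 -.322 .2146 0 45; python3 tipm.py x2; python3 r.py | head -5
```

```text
t 23.38 pos [ 0.5618 -0.3202  0.2653] shift [ 0.331 -0.019  0.386] turn [-0.001 -0.013 -0.003] F [ -2.99  -1.56 -20.23] w 0.105
t 23.375 grasp pt [ 0.5485 -0.3201  0.2789] F [ -2.9923  -1.5633 -20.2297]
scene red (np.float64(266.60869565217394), np.float64(133.95652173913044)) exp [259.4389 121.1357] 23
   hook [-3.8389  2.7643] 0.59 exp [259.4389 121.1357]
   hook_top [-1.6149 -2.2345] 0.61 exp [257.1149  94.9345]
   hook_bend [-1.2026  0.7458] 0.57 exp [261.6026 145.2542]
   hook_tip [1.626  0.0031] 0.58 exp [267.674  135.3969]
top red (np.float64(434.0), np.float64(230.0)) exp [433.8881 228.6402] 1
   hook [-1.4881 -3.0402] 0.38 exp [433.8881 228.6402]
   hook_top [0.9331 0.3199] 0.59 exp [439.7669 222.2801]
   hook_bend [-2.0663 -0.7917] 0.59 exp [428.5663 234.3917]
hook [ 0.5594 -0.3177  0.2757] 0.002961546010250136 exp [ 0.5485 -0.3201  0.2789]
hook_top [ 0.5486 -0.3233  0.3668] 0.004518448936775051 exp [ 0.5485 -0.3201  0.3629]
hook_bend [ 0.5523 -0.3149  0.1974] 0.00440673623953484 exp [ 0.5485 -0.3201  0.1949]
orig [232 105] [398 204]
scene 554
  y -0.41 -0.36 59 x [0.5262 0.5527 0.5579] z [0.3035 0.3081 0.3173]
  y -0.36 -0.3 339 x [0.5243 0.5449 0.563 ] z [0.2742 0.3057 0.3234]
  y -0.3 -0.245 151 x [0.5233 0.5479 0.5565] z [0.2939 0.3083 0.3211]
  px (np.float64(255.31212717105478), 100) [array([ 0.5221, -0.3952,  0.285 ]), array([ 0.5271, -0.3836,  0.295 ]), array([ 0.5322, -0.372 ,  0.305 ])]
```

{"op": "drive_tool", "data": {
  "motion": [
    [0.05,0,0.05,0,0,0,1],
    [0.1,0,0.1,0,0,0,1],
    [0.16,0,0.16,0,0,0,1],
    [0.22,0,0.22,0,0,0,1],
    [0.27,0,0.27,0,0,0,1],
    [0.27,0,0.27,0,0,0,1]
  ]
}}

```text
t: 24.72
tcp_pos: [0.5671, -0.3195, 0.2327]
ee_rot: [-0.001, 0.924, -0.0, 0.383]
wrist_force: [0.6, -0.2, -1.8]
width: 0.108
grasp_force: 60.2
```

```bash
python3 m.py .565 -.322 .2146 0 45; python3 tipm.py x3
```

```text
t 24.73 pos [ 0.5671 -0.3195  0.2327] shift [ 0.143 -0.025  0.113] turn [0.    0.    0.001] F [ 0.56 -0.23 -1.83] w 0.108
t 24.725 grasp pt [ 0.5536 -0.3195  0.2461] F [ 0.5612 -0.2311 -1.8331]
scene red (np.float64(264.7142857142857), np.float64(134.76190476190476)) exp [258.6674 131.6117] 42
   hook [-4.5674  3.7883] 0.65 exp [258.6674 131.6117]
   hook_top [ 0.8679 -1.0494] 0.46 exp [256.3321 106.2494]
   hook_bend [2.1584 1.3283] 0.47 exp [260.8416 154.9717]
   hook_tip [0.7874 0.8635] 0.7 exp [266.8126 145.3365]
top red None exp [431.4635 229.2555] 0
   hook [-3.4635 -1.1555] 0.52 exp [431.4635 229.2555]
   hook_top [1.8041 2.1405] 0.6 exp [437.0959 223.0595]
hook [ 0.5635 -0.3145  0.2391] 0.012024118079072579 exp [ 0.5536 -0.3195  0.2461]
hook_top [ 0.5483 -0.3251  0.3272] 0.00047325574059037934 exp [ 0.5536 -0.3195  0.3301]
orig [231 115] [395 204]
```

{"op": "drive_tool", "data": {
  "motion": [
    [0.03,0,0.015,0,0,0,1],
    [0.05,0,0.035,0,0,0,1],
    [0.07,0,0.055,0,0,0,1],
    [0.09,0,0.075,0,0,0,1],
    [0.09,0,0.075,0,0,0,1]
  ]
}}

```text
t: 25.85
tcp_pos: [0.5649, -0.3197, 0.2201]
ee_rot: [-0.0, 0.924, -0.0, 0.382]
wrist_force: [1.3, -0.5, -1.8]
width: 0.104
grasp_force: 60.3
```

{"op": "drive_tool", "data": {
  "motion": [
    [0.01,0,0.01,0,0,0,1],
    [0.02,0,0.02,0,0,0,1],
    [0.02,0,0.02,0,0,0,1]
  ]
}}

```text
t: 26.22
tcp_pos: [0.5649, -0.3198, 0.2175]
ee_rot: [-0.0, 0.924, -0.0, 0.382]
wrist_force: [0.9, -0.2, -2.3]
width: 0.102
grasp_force: 60.3
```

{"op": "drive_tool", "data": {
  "motion": [
    [0.01,0,0.01,0,0,0,1],
    [0.02,0,0.02,0,0,0,1],
    [0.02,0,0.02,0,0,0,1]
  ]
}}

```text
t: 26.6
tcp_pos: [0.565, -0.3199, 0.2149]
ee_rot: [-0.0, 0.924, -0.0, 0.382]
wrist_force: [-1.0, 0.6, -0.6]
width: 0.107
grasp_force: 60.3
```

{"op": "drive_tool", "data": {
  "motion": [
    [0.01,0,0.01,0,0,0,1],
    [0.02,0,0.02,0,0,0,1],
    [0.02,0,0.02,0,0,0,1]
  ]
}}

```text
t: 26.98
tcp_pos: [0.5663, -0.3202, 0.2142]
ee_rot: [-0.001, 0.923, -0.001, 0.384]
wrist_force: [-6.8, 0.7, 13.7]
width: 0.11
grasp_force: 62.6
```

{"op": "drive_tool", "data": {
  "motion": [
    [-0.02,0,-0.02,0,0,0,1],
    [0.007,0,-0.05,0,0,0,1],
    [0.007,0,-0.05,0,0,0,1],
    [0.018,0,-0.04,0,0,0,1],
    [0.018,0,-0.04,0,0,0,1]
  ]
}}

```text
t: 27.6
tcp_pos: [0.562, -0.3201, 0.2145]
ee_rot: [-0.0, 0.924, -0.001, 0.383]
wrist_force: [2.9, -0.5, 2.2]
width: 0.108
grasp_force: 60.1
```

```bash
python3 m.py .5613 -.3202 .2146 0 45; python3 tipm.py x4|grep -v orig
```

```text
t 27.60 pos [ 0.562  -0.3201  0.2145] shift [ 0.004 -0.001 -0.005] turn [-0.001  0.001  0.001] F [ 2.91 -0.54  2.2 ] w 0.108
t 27.6 grasp pt [ 0.5485 -0.32    0.228 ] F [ 2.9087 -0.5444  2.1988]
scene red (np.float64(266.76190476190476), np.float64(137.0952380952381)) exp [260.7926 136.0255] 42
   hook [-0.5926  2.2745] 0.62 exp [260.7926 136.0255]
   hook_top [-0.2683 -0.4139] 0.73 exp [258.5683 111.1139]
   hook_bend [-2.5643  1.4165] 0.49 exp [262.8643 158.9835]
   hook_tip [2.1083 0.8226] 0.51 exp [268.7917 149.4774]
top red (np.float64(431.0), np.float64(234.0)) exp [430.5616 232.2   ] 1
   hook [-1.4616 -1.    ] 0.49 exp [430.5616 232.2   ]
   hook_top [ 1.7091 -0.7201] 0.62 exp [436.0909 226.2201]
hook [ 0.5523 -0.3165  0.2245] 9.227342291724291e-05 exp [ 0.5485 -0.32    0.228 ]
hook_top [ 0.5493 -0.324   0.3115] 0.003567100452327709 exp [ 0.5485 -0.32    0.312 ]
```

{"op": "drive_tool", "data": {
  "motion": [
    [-0.01,0,0.018,0,0,0,1],
    [-0.01,0,0.018,0,0,0,1],
    [-0.01,0,0.018,0,0,0,1]
  ]
}}

```text
t: 28.48
tcp_pos: [0.5637, -0.3202, 0.2141]
ee_rot: [-0.0, 0.924, -0.001, 0.383]
wrist_force: [2.1, -0.7, 8.1]
width: 0.11
grasp_force: 61.0
```

{"op": "drive_tool", "data": {
  "motion": [
    [0,0,0,0,0,0,1],
    [0,0,0,0,0,0,0.85],
    [0,0,0,0,0,0,0.8],
    [0,0,0,0,0,0,0.7],
    [0,0,0,0,0,0,0.6],
    [0,0,0,0,0,0,0.5],
    [0,0,0,0,0,0,0.5]
  ],
  "squeeze": 20
}}

```text
t: 29.35
tcp_pos: [0.5628, -0.3198, 0.213]
ee_rot: [-0.0, 0.924, -0.0, 0.382]
wrist_force: [-0.6, -0.9, -0.2]
width: 0.502
grasp_force: 0.0
```

```bash
python3 m.py .5613 -.3202 .2146 0 45; python3 tipm.py x5|grep -v orig
```

```text
t 29.35 pos [ 0.5628 -0.3198  0.213 ] shift [-0.001 -0.004 -0.022] turn [-0.    -0.002  0.001] F [-0.55 -0.9  -0.16] w 0.502
t 29.35 grasp pt [ 0.5493 -0.3198  0.2264] F [-0.5547 -0.8962 -0.1627]
scene red (np.float64(263.2906976744186), np.float64(137.3139534883721)) exp [260.5922 136.6214] 86
   hook [-2.6922  1.3786] 0.73 exp [260.5922 136.6214]
   hook_top [ 0.2404 -2.8473] 0.63 exp [258.3596 111.7473]
   hook_bend [-2.2715 -0.6448] 0.56 exp [262.6715 159.5448]
   hook_tip [ 1.506  -0.3479] 0.73 exp [268.594  150.0479]
top red (np.float64(430.0), np.float64(230.0)) exp [430.3802 232.0332] 1
   hook [-0.5802 -1.8332] 0.43 exp [430.3802 232.0332]
   hook_top [-0.2946  1.3492] 0.53 exp [435.8946 226.0508]
   hook_bend [2.3262 0.0409] 0.56 exp [425.3738 237.4591]
   hook_tip [-1.3948  2.1761] 0.56 exp [427.0948 242.2239]
hook [ 0.5563 -0.3194  0.2246] 0.002460803341577089 exp [ 0.5493 -0.3198  0.2264]
hook_top [ 0.5459 -0.3189  0.3179] 0.0049676248049024 exp [ 0.5493 -0.3198  0.3104]
hook_bend [ 0.551  -0.3287  0.1378] 0.0021290971495380377 exp [ 0.5493 -0.3198  0.1424]
hook_tip [ 0.5241 -0.3165  0.1691] 0.004216429393090018 exp [ 0.5293 -0.3198  0.1684]
```

{"op": "drive_tool", "data": {
  "motion": [
    [0,0,-0.06,0,0,0,0.5],
    [0.02,0,-0.14,0,0,0,0.5],
    [0.06,0,-0.24,0,0,0,0.5],
    [0.12,0,-0.36,0,0,0,0.5],
    [0.2,0,-0.5,0,0,0,0.5],
    [0.28,0,-0.65,0,0,0,0.5],
    [0.36,0,-0.8,0,0,0,0.5],
    [0.42,0,-0.95,0,0,0,0.5],
    [0.45,0,-1,0,0,0,0.5],
    [0.45,0,-1,0,0,0,0.5]
  ]
}}

```text
t: 31.1
tcp_pos: [0.4597, -0.3204, 0.2521]
ee_rot: [0.0, 0.924, -0.001, 0.382]
wrist_force: [1.2, -1.0, 0.9]
width: 0.501
grasp_force: 0.0
```

```bash
cat > fin.py <<'E'
from h import *
np.set_printoptions(precision=4,suppress=True)
L={'hook':[0,0,0],'hook_top':[0,0,.084],'hook_bend':[0,0,-.084],'scraper_hole':[0,0,-.082]}
o=np.array([.5515,-.32,.228])
for k in range(2):
    P={n:grab_frame(n) for n in ['scene','top']};b={}
    for n,p in P.items():
        for q,l in {**L,'scraper':[0,0,-.12]}.items():
            e=proj(p,o+np.array(l));r=[x for x in tip_of(p,q) if np.hypot(*(np.array(x['pixel'])-e))<20]
            if r: b[n,q]=r[0]['pixel']
            print(n,q,'exp',e,'got',b.get((n,q)))
        hsv=cv2.cvtColor(p['frame'],cv2.COLOR_RGB2HSV);e=proj(p,o+[0,0,-.12])
        v,u=np.nonzero(cv2.inRange(hsv,(5,170,90),(16,255,255)));m=np.hypot(u-e[0],v-e[1])<30
        print(n,'orange',m.sum(),(u[m].mean(),v[m].mean()) if m.any() else '')
    for q in L:
        if ('scene',q) in b and ('top',q) in b: print(q,*tri(P['scene'],b['scene',q],P['top'],b['top',q]))
st=read_state();print(st['t'],st['tcp_pos'],st['wrist_force'])
E
python3 fin.py
```

```text
scene hook exp [259.7894 136.4142] got [259.0, 139.5]
scene hook_top exp [257.5196 111.5018] got [260.8, 109.7]
scene hook_bend exp [261.9031 159.3713] got [263.0, 159.8]
scene scraper_hole exp [261.8545 158.8458] got [261.5, 159.8]
scene scraper exp [262.7643 168.6607] got [260.2, 172.4]
scene orange 59 (np.float64(266.22033898305085), np.float64(171.5593220338983))
top hook exp [430.5149 231.2174] got [431.1, 230.4]
top hook_top exp [436.0395 225.189 ] got [434.8, 225.2]
top hook_bend exp [425.4995 236.6848] got None
top scraper_hole exp [425.6135 236.5606] got [424.9, 243.6]
top scraper exp [423.489  238.8751] got [419.9, 238.4]
top orange 28 (np.float64(424.07142857142856), np.float64(236.5))
hook [ 0.5549 -0.3229  0.217 ] 0.0032731273643692173
hook_top [ 0.5475 -0.313   0.322 ] 0.004444232239355764
scraper_hole [ 0.5403 -0.3265  0.1277] 0.019049622455110504
scene hook exp [259.7894 136.4142] got [257.5, 138.5]
scene hook_top exp [257.5196 111.5018] got [262.0, 108.3]
scene hook_bend exp [261.9031 159.3713] got [262.7, 161.2]
scene scraper_hole exp [261.8545 158.8458] got [261.6, 160.1]
scene scraper exp [262.7643 168.6607] got [262.5, 171.0]
scene orange 60 (np.float64(266.23333333333335), np.float64(171.38333333333333))
top hook exp [430.5149 231.2174] got [429.4, 245.4]
top hook_top exp [436.0395 225.189 ] got [437.3, 226.8]
top hook_bend exp [425.4995 236.6848] got [421.5, 239.0]
top scraper_hole exp [425.6135 236.5606] got [428.6, 237.8]
top scraper exp [423.489  238.8751] got [424.4, 235.4]
top orange 28 (np.float64(424.07142857142856), np.float64(236.5))
hook [ 0.5316 -0.3346  0.193 ] 0.040487223716281856
hook_top [ 0.5423 -0.3195  0.3202] 0.006944756945942727
hook_bend [ 0.5486 -0.3108  0.1415] 0.009859826175321584
scraper_hole [ 0.5493 -0.3311  0.1313] 0.0029290018407613183
32.3 [ 0.4603 -0.3199  0.2521] [-0.9035 -1.1326  0.4639]
```

{"op": "drive_tool", "data": {
  "motion": [
    [0.1,0,-0.1,0,0,0,0.5],
    [0.3,0,-0.3,0,0,0,0.5],
    [0.3,0,-0.3,0,0,0,0.5],
    [0.3,0,-0.3,0,0,0,0.5],
    [0.3,0,-0.3,0,0,0,0.5],
    [0.3,0,-0.3,0,0,0,0.5],
    [0.3,0,-0.3,0,0,0,0.5],
    [0.3,0,-0.3,0,0,0,0.5]
  ]
}}

```text
t: 33.3
tcp_pos: [0.4181, -0.3196, 0.2521]
ee_rot: [-0.0, 0.924, -0.0, 0.382]
wrist_force: [0.3, 0.2, 0.2]
width: 0.498
grasp_force: 0.0
```

```bash
python3 fin.py | grep -E "orange|^[0-9]"; python3 -c "
from plant import job_done; print(job_done())"
```

```text
scene orange 61 (np.float64(266.24590163934425), np.float64(171.34426229508196))
top orange 27 (np.float64(424.3333333333333), np.float64(236.4814814814815))
scene orange 59 (np.float64(266.22033898305085), np.float64(171.38983050847457))
top orange 28 (np.float64(424.07142857142856), np.float64(236.5))
34.5 [ 0.4179 -0.3199  0.2521] [ 0.3645  0.7386 -0.0198]
the job is handed in; nothing more can be done
None
```

The hook and scraper hang at rest and released on the rack bar, and the job is handed in at about 34.5 s; no verdict came back, and on the way in the fingers pushed against the bar once, at about 20 N, which I cleared by lowering.

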